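# Lock a suspect cell into the quarantine box

## Robot

A 6-joint arm with a two-finger parallel gripper is mounted at the origin on a cart in front of the work surface, level with it; the furniture and walls round the work are solid. World frame = base frame: x ahead of the robot, y to its left, z up, the work surface at z = 0. Lengths are in mm, angles in rad, forces in N, time in s.
With the tool pointing down it reaches from about 350 to 925 mm from the base axis. Payload 6.4 kg.
Tool frame: the origin (TCP) lies at the very end of the fingers, on their centre line; the grasp point (between the pads) lies 19 mm behind it (bot.tcp_to_grasp is the distance from the TCP to the grasp point, in mm); z points along the fingers, y is the line along which they close (so a half turn about z gives the same grasp; the last joint's range is limited). The gripper opens to 94 mm and grips with 3 to 60 N. Pads are 16 mm wide; open, the fingers measure 119 mm over their backs; the gripper's body (75 mm by 177 mm) begins 78 mm behind the grasp point.
Start: joints at [-1.422, 0.245, 1.558, -0, 1.339, -0.174], TCP at [206.2, -616.438, 205.455] pointing down, gripper open.
Joint ranges: [-3.13, 3.13], [-1.02, 2.26], [0.13, 2.54], [-0.95, 4.09], [0.21, 2.88], [-2.74, 2.74]. Speed limits (rad/s): [2.57, 2.57, 3.14, 3.14, 3.14, 3.14].

## Interface

Orientations are given as a unit quaternion [w, x, y, z].
In Python, from bench import observe, imaging, order, bot gives the robot as it stands.
- The arm moves only by the tool play_rows, never from a script. Its argument "increments" is a list that holds one entry, the list of rows, each a list of 7 numbers: the turn, a rotation vector about the tool's x, y, z in degrees, then the shift along the tool's x, y, z in cm, then the opening in per cent of the stroke, from 0 (shut) to 100 (fully open). In form: [[[ax, ay, az, x, y, z, hand], ...]]. A call has 1 to 10 rows; each row is the pose to reach, as a shift and turn from the pose commanded when the call began, along the tool's axes at that moment; what a row does not reach only later rows make up. A row lasts 1/8 s, in which the tool goes at most 62.5 mm and 10.7 degrees, less where a joint would pass 70% of its speed; a pose out of reach is approached as far as the arm can. A call with a gripper value outside its range is refused whole. The fingers move at their own pace and stop on an object; "force" is the grip in N (left out, the last holds). Time passes only in rows, so rows that repeat a pose let the fingers close. It gives the time, the measured TCP pose, the force, the opening and the grip force at its end, in the units of the state.
- observe(): the state, without advancing time (a new reading comes with each control period).
- imaging.read_camera(name): name is "scene" or "top" or "wrist"; returns the picture (400x640x3 uint8, blue, green, red); there is no depth.
- imaging.get_calibration(name): a dict with "intrinsics" (3x3 intrinsics, pixels), "R" (3x3) and "t" (3): a world point X has camera coordinates R X + t; the wrist camera has in their place "mount" (4x4, takes a point from camera to tool coordinates, whose origin is the TCP and whose axes are the flange's). Camera axes: x right, y down, z forward; pixel columns grow to the right and rows downward; lengths in mm; the calibration is good to about 2 mm. A picture is of the moment at which its call begins: read the wrist's pose just before it. get_calibration takes no time and is no camera call.
- order.finish_job(): hands the job in; it is judged then, once.
The state is a dict: "time_s": time; "joints": joint angles; "joint_velocities": joint speeds; "tau": joint torques, N m; "tcp_pos": TCP position; "tool_rot": TCP orientation; "contact_force": force on the tool from outside, world axes, zero at the start; "torque": the same for the moment, N m; "width": finger opening in mm; "grasp_force": force on a finger pad.
Only numpy, scipy, OpenCV 4.12 (cv2) and the standard library are available. Lean on these libraries where they do the work, as an engineer would, in place of code of your own. Each camera call takes 0.05 s, during which the arm holds its last target. There are 200 camera calls.

## Task

Put the single loose battery cell into the quarantine box through its two-door lock. With the inner gate still down, lay the cell gently crosswise on the two runners of the open chamber, slide the lid fully shut, and only then lift the gate so that the cell rolls down into the store and presses the presence lever there; finally push the gate fully down again, leaving both doors shut. Never have both doors open at once, and do not disturb the other things on the bench.

Things in the scene. Friction and masses are not known exactly. Their poses are not given: they have to be found in the camera images.
- hatch: Quarantine box with clear walls, fixed to the bench, 286 x 104 mm, rim 84 mm high. Origin on the bench under the gate; x points downhill, y across, z up. Along x in mm: bare lid rails -190 to -92, chamber (inside -88 to -2, open on top when the lid is open), gate at 0, roofed store (inside 2 to 86). Inside width 84 (y -42 to 42), walls 4. Under all a 6 mm base.
- chamber_rest (a point): In mid-chamber, at hatch x -45, y 0, z 45 mm, level with the top of the runners: the cell's underside belongs here, its length along hatch y. Axes as the hatch. The runners are two steel strips, |y| 18 to 42 mm, tops at z = 33 mm - 0.268 x (15 degrees down to +x). Between them is an empty channel 36 mm wide, room for fingertips down to z = 12 mm in the chamber.
- store_end (a point): Far end of the store between the runners, level with their top (hatch x 76, y 0, z 13 mm). A cell lying crosswise on the runners rolls down by itself: in the chamber as far as the shut gate and, when the gate is raised, on to here within about a second.
- lid_handle (a point): Top centre of the handle of the outer door. The outer door is a flat aluminium lid that slides over the chamber; its handle is an upright black block 14 mm thick (hatch x), 40 mm wide (hatch y), 32 mm high standing on the lid, its top 122 mm above the bench. It moves with the lid.
- lid (a joint): Opening of the lid in m: 0 fully shut, 0.100 fully open. Opens along the hatch's -x (uphill); stays where left, about 1 N of friction. Starts open by 86 mm or more; at 0 the handle is at hatch x = -55 mm.
- gate_handle (a point): Top centre of the handle of the inner door. The inner door is an upright aluminium gate between chamber and store, lifted straight up; a flat bracket over the store roof carries its handle, an upright black block 14 mm thick (hatch x), 40 mm wide (hatch y), 32 mm high, at hatch x = +40 mm, its top 128 mm above the bench when shut.
- gate (a joint): Lift of the gate in m: 0 fully down, 0.040 fully up. Stays where left (3 N friction, weight 1.2 N). The cell passes beneath from about 0.024.
- presence_lever (a joint): Presence lever in the channel at the far end of the store, a small steel bar hinged across the channel: 0 is free (up), 0.20 rad fully pressed. A cell at rest at the far end presses it by its own weight; very light spring.
- cell_axis (a point): The single battery cell, a plain cylinder 18.5 mm in diameter and 64 mm long, about 46 g, lying loose on the bench. This point is its middle (9 mm above the bench at the start); x is the direction of its length, which starts level (the cell may roll about it). Grasp it across its diameter.
- cell: The same cell as a body (46 g). Origin on its curved surface, underneath at the start. Its length is NOT along a body axis: use cell_axis.
- flux_syringe: Bystander: flux syringe, 55 x 118 x 27 mm, lying. Origin under its centre.
- tester: Bystander: slim tester standing on its end, 30 x 30 x 113 mm. Origin under its centre.
- pack_green: Bystander: four cells welded side by side, 75 x 66 x 19 mm, lying flat. Origin under its centre.
- cutters: Bystander: side cutters, 57 x 116 x 12 mm, lying. Origin under their centre.
- lens_ring (a point): Keep clear of it: centre of the ring lens of the bench magnifier, fixed above the bench, about 170 mm across, its ring between 270 and 350 mm above the bench.
Mind the look-alikes: they are no part of the job. What is shaped like the cell but purple is not meant.

How it is judged (in metres and radians):
On the way, in this order (a step that is already met when the one before it is completed fails the run):
1. the cell lies crosswise in the chamber, released, with the lid still open and the gate down (x of cell_axis in the frame of hatch between -0.085 and -0.004 m and y of cell_axis in the frame of hatch between -0.02 and 0.02 m and z of cell_axis in the frame of hatch between 0.038 and 0.075 m and angle between the x axis of cell_axis and the y axis of hatch, either way round below 0.35 rad and contact force between the fingers and cell below 0.05 N and value of joint gate below 0.004 m and value of joint lid above 0.03 m), for 0.2 s.
2. the lid is fully shut over the cell, the gate still down (x of cell_axis in the frame of hatch between -0.085 and -0.004 m and y of cell_axis in the frame of hatch between -0.02 and 0.02 m and z of cell_axis in the frame of hatch between 0.038 and 0.075 m and value of joint each of lid, gate below 0.004 m), for 0.2 s.
3. with the lid shut the gate is raised and the cell has rolled to the end of the store and presses the lever (x of cell_axis in the frame of hatch between 0.055 and 0.086 m and y of cell_axis in the frame of hatch between -0.03 and 0.03 m and z of cell_axis in the frame of hatch below 0.035 m and value of joint presence_lever above 0.1 rad and value of joint lid below 0.004 m and value of joint gate above 0.015 m), for 0.2 s.
At the end, for the whole second after the job is handed in: The cell lies at rest at the far end of the store and holds the presence lever down (more than 0.10 rad), the lid is fully shut (within 4 mm) and the gate is fully down (within 4 mm) (x of cell_axis in the frame of hatch between 0.055 and 0.086 m and y of cell_axis in the frame of hatch between -0.03 and 0.03 m and z of cell_axis in the frame of hatch below 0.035 m and value of joint presence_lever above 0.1 rad and value of joint each of lid, gate below 0.004 m and contact force between the fingers and cell below 0.05 N and linear speed of cell below 0.02 m/s); the robot touches nothing.
It fails at once if lid and gate both open (lid more than 8 mm, gate more than 6 mm) (value of joint lid above 0.008 m and value of joint gate above 0.006 m).
It fails at once if the cell dropped into the lock from a height (falling faster than 0.7 m/s, about 25 mm) (contact force between the fingers and cell below 0.05 N and linear speed of cell above 0.7 m/s and distance between cell_axis and chamber_rest below 0.08 m and z of cell_axis in the frame of hatch above 0.04 m).
It fails at once if another thing on the bench moved more than 3 cm (distance of any of flux_syringe, tester, pack_green, cutters from where it was at the start of the episode above 0.03 m).
It also fails if it takes over 61 s, if anything falls off the work surface, if the arm or the gripper's body presses on something with over 40 N, if the wrist force passes 120 N, or if a joint passes its speed limit or range.

## Working session

There is one attempt and no reset: what is moved stays moved. The work goes in short steps, Python scripts to look and compute and a tool call to move; the robot and the scene stay as the last step left them, time stands still between calls to the robot, and variables do not carry over. Pictures are saved under pics/ and viewed, at most 11 in all, crops included, and the job is handed in when it is done.

Besides the shell and the picture viewer there is one more tool, called after "Request:" as name(argument=value, ...) on one line, values as JSON. play_rows: Moves the arm, as the interface text tells. Its arguments: {"type":"object","properties":{"increments":{"type":"array","items":{"type":"array","items":{"type":"array","items":{"type":"number"}}}},"force":{"type":"number"}},"required":["increments"]}

```bash
mkdir -p pics; python3 - <<'E'
from bench import observe, imaging, order, bot
import cv2
s=observe();print(s)
for n in("scene","top"):
    cv2.imwrite(f"pics/{n}0.png",imaging.read_camera(n)); print(n,imaging.get_calibration(n))
print(imaging.get_calibration("wrist"))
E
```

```text
{'time_s': 0.0, 'joints': array([-1.42212292e+00,  2.45782619e-01,  1.55900800e+00,  1.03221935e-05,
        1.33868910e+00, -1.74098014e-01]), 'joint_velocities': array([ 1.07315769e-04, -6.00725871e-04,  8.14513385e-04, -6.03416705e-04,
        5.41031910e-04,  6.26893590e-05]), 'tau': array([-4.68149810e-04, -4.15828657e+01, -3.14609313e+01,  6.84346142e-02,
        3.31958674e-02, -1.49235325e-04]), 'tcp_pos': array([ 206.09703306, -615.83019235,  204.36871161]), 'tool_rot': array([-9.43396807e-04,  9.87005319e-01,  1.60684816e-01,  1.70153720e-05]), 'contact_force': array([-0.42821082,  0.41961689,  0.22488314]), 'torque': array([-0.00775491, -0.01901261,  0.08071418]), 'grasp_force': 0.0, 'width': 93.79435582640058}
scene {'intrinsics': array([[505.25838616,   0.        , 329.73750711],
       [  0.        , 505.25838616, 197.1997045 ],
       [  0.        ,   0.        ,   1.        ]]), 'R': array([[-0.76773469, -0.64063152,  0.01321751],
       [-0.48243067,  0.56432445, -0.6699243 ],
       [ 0.42171566, -0.52070066, -0.74231175]]), 't': array([ 483.90054175,  311.36118266,
[... 258 characters left out ...]
      [-9.81103914e-01, -1.95421756e-02, -1.92492113e-01],
       [ 1.92539490e-01, -5.54746016e-04, -9.81289069e-01]]), 't': array([ 113.99685017,  549.62445584, 1523.20539154])}
{'intrinsics': array([[347.23251398,   0.        , 322.99568349],
       [  0.        , 347.23251398, 198.33025325],
       [  0.        ,   0.        ,   1.        ]]), 'mount': array([[ 6.36781423e-04, -9.63684785e-01, -2.67041627e-01,
         7.65421511e+01],
       [ 9.99999796e-01,  6.02639672e-04,  2.09804783e-04,
         7.82563163e-01],
       [-4.12557984e-05, -2.67041706e-01,  9.63684972e-01,
        -1.79098098e+02],
       [ 0.00000000e+00,  0.00000000e+00,  0.00000000e+00,
         1.00000000e+00]])}
```

View pics/scene0.png

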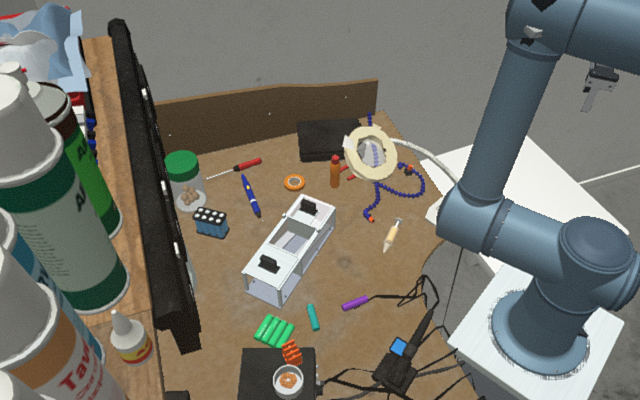

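View pics/top0.png

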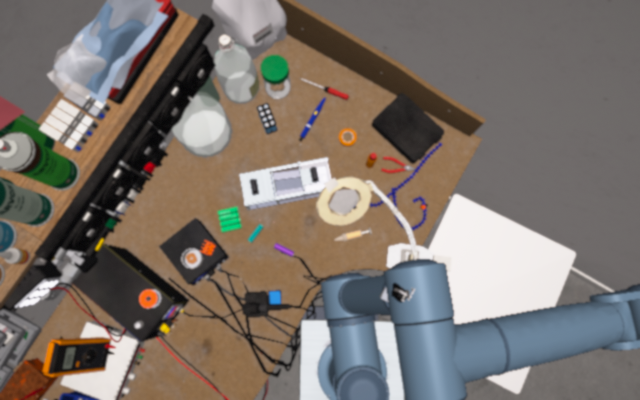

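The teal cell is at scene (313,317) and top (256,233), and the purple one is the look-alike. The hatch handles are at scene (310,207) and (269,262). I'll zoom in to tell the lid from the gate.

```bash
python3 - <<'E'
import cv2,numpy as np
a=cv2.imread("pics/scene0.png")[185:345,230:350]; b=cv2.imread("pics/top0.png")[150:250,210:380]
a=cv2.resize(a,None,fx=3.6,fy=3.6,interpolation=cv2.INTER_CUBIC); b=cv2.resize(b,None,fx=2.1,fy=2.1,interpolation=cv2.INTER_CUBIC)
c=np.zeros((576,800,3),np.uint8); c[:,:432]=a; c[:210,436:436+357]=b
cv2.imwrite("pics/c1.png",c)
E
```

```text
(no output)
```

View pics/c1.png

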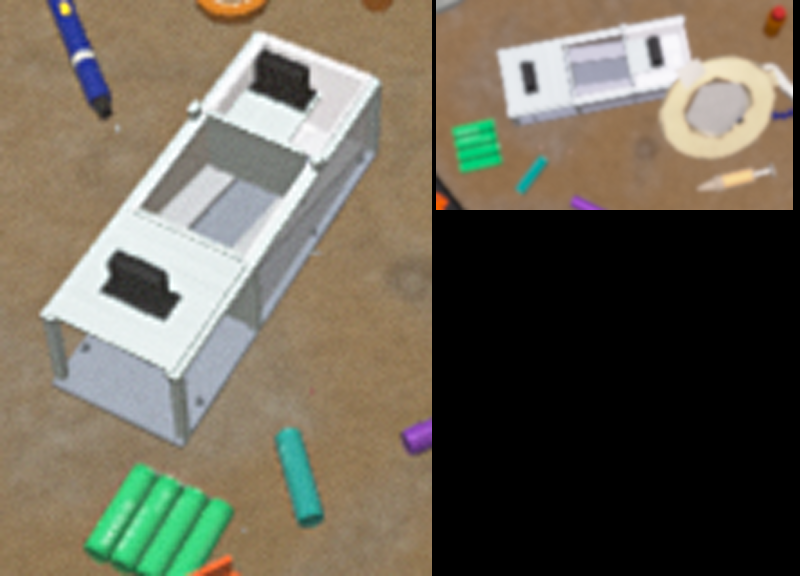

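```bash
cat > h.py <<'E'
import numpy as np,cv2
from bench import observe, imaging, order, bot
from scipy.spatial.transform import Rotation as Ro
def cam(n,s=None):
    c=imaging.get_calibration(n)
    if n!="wrist": return c["intrinsics"],c["R"],c["t"]
    w,x,y,z=s["tool_rot"]; T=np.eye(4);T[:3,:3]=Ro.from_quat([x,y,z,w]).as_matrix();T[:3,3]=s["tcp_pos"]
    M=np.linalg.inv(T@c["mount"]); return c["intrinsics"],M[:3,:3],M[:3,3]
def ray(c,p):
    K,R,t=c; d=R.T@np.linalg.inv(K)@np.array([p[0],p[1],1.]); return -R.T@t,d/np.linalg.norm(d)
def tri(*cp):
    A=np.zeros((3,3));b=np.zeros(3)
    for c,p in cp:
        o,d=ray(c,p);P=np.eye(3)-np.outer(d,d);A+=P;b+=P@o
    X=np.linalg.solve(A,b); return X,[round(float(np.linalg.norm(proj(c,X)-p)),1) for c,p in cp]
def proj(c,X):
    q=c[1]@X+c[2];return (c[0]@q)[:2]/q[2]
def atz(c,p,z):
    o,d=ray(c,p);return o+d*(z-o[2])/d[2]
E
python3 - <<'E'
from h import *
np.set_printoptions(precision=1,suppress=True)
S=cam("scene");T=cam("top")
for n,a,b in [("lid",(270.3,258.5),(254.8,187.1)),("gate",(309.2,203),(314.3,174.8)),("cell",(313.3,317.5),(255.7,233.3)),("lens",(370,153),(344.3,201))]:
    print(n,*tri((S,a),(T,b)))
for n,p,z in [("base near R",(280.8,307.2),0),("base near L",(245.8,291.1),0),("rim far L",(302.8,194.7),84),("rim far R",(335.6,207.2),84),("lid L",(242.5,273.1),84),("lid R",(279.4,289.2),84)]: print(n,atz(S,p,z))
e=[(288.5/3.6+230,430/3.6+185),(311/3.6+230,523/3.6+185)]
q=[atz(S,p,9) for p in e];print("cell ends",q)
e=[((521-436)/2.1+210,190/2.1+150),((544-436)/2.1+210,160/2.1+150)]
print([atz(T,p,9) for p in e])
E
```

```text
lid [550.5 309.8 118.7] [0.4, 0.3]
gate [591.5 128.2 124.7] [0.4, 0.3]
cell [419.8 313.7   4.7] [0.3, 0.2]
lens [478.6  46.5 306.3] [0.4, 0.3]
base near R [498.3 341.3   0. ]
base near L [594.3 364.4   0. ]
rim far L [649.  91.  84.]
rim far R [554.8  68.4  84. ]
lid L [590.8 365.7  84. ]
lid R [495.5 341.6  84. ]
cell ends [array([446. , 294.1,   9. ]), array([390.7, 335.2,   9. ])]
[array([396.4, 329.4,   9. ]), array([443.4, 296. ,   9. ])]
```

```bash
cat >> h.py <<'E'
def Rt(head,tilt=0):
    "tool down, tool x at heading (deg); tilt about tool y (deg, world axis)"
    h=np.radians(head); x=np.array([np.cos(h),np.sin(h),0]);z=np.array([0,0,-1.]);y=np.cross(z,x)
    return Ro.from_rotvec(y*np.radians(tilt))*Ro.from_matrix(np.c_[x,y,z])
def rows(p0,h0,targets):
    "p0,h0: commanded start; targets (x,y,z,heading[,tilt])"
    R0=h0 if isinstance(h0,Ro) else Rt(h0)
    for t in targets:
        rv=(R0.inv()*Rt(*t[3:])).as_rotvec(degrees=True); d=R0.inv().apply(np.array(t[:3])-p0)/10
        print(np.round(np.r_[rv,d],2).tolist())
E
python3 - <<'E'
from h import *
print([ (a,getattr(bot,a)) for a in dir(bot) if a[0]!='_'])
S=cam("scene");print("pack",atz(S,(274,331),15))
rows(np.array([206.2,-616.4,205.5]),18.5,[(330,-560,330,18.5),(480,-400,430,40),(600,-100,440,80),(600,200,430,110),(490,330,300,144)])
E
```

```text
[('Unreachable', <class 'bench.Unreachable'>), ('tcp_to_grasp', 18.8)]
pack [461.30006053 401.31943062  15.        ]
[0.0, 0.0, 0.0, 13.53, -1.42, -12.45]
[0.0, 0.0, -21.5, 32.83, -11.83, -22.45]
[0.0, 0.0, -61.5, 53.73, -36.48, -23.45]
[0.0, 0.0, -91.5, 63.25, -64.93, -22.45]
[0.0, 0.0, -125.5, 56.94, -80.74, -9.45]
```

Request:
play_rows(increments=[[[0,0,0,13.5,-1.4,-12.5,60],[0,0,0,13.5,-1.4,-12.5,60],[0,0,0,13.5,-1.4,-12.5,60],[0,0,-21.5,32.8,-11.8,-22.5,60],[0,0,-21.5,32.8,-11.8,-22.5,60],[0,0,-21.5,32.8,-11.8,-22.5,60],[0,0,-21.5,32.8,-11.8,-22.5,60],[0,0,-61.5,53.7,-36.5,-23.5,60],[0,0,-61.5,53.7,-36.5,-23.5,60],[0,0,-61.5,53.7,-36.5,-23.5,60]]])

```text
time_s: 1.35
tcp_pos: [549.6, -224.4, 435.8]
tool_rot: [-0.0, 0.806, 0.592, -0.0]
contact_force: [-0.4, 0.1, 0.0]
width: 56.5
grasp_force: 0.0
```

```bash
cat >> h.py <<'E'
def st():
    s=observe();w,x,y,z=s["tool_rot"];R=Ro.from_quat([x,y,z,w]);X=R.as_matrix()[:,0]
    print("t %.2f p %s head %.1f z %s F %s w %.1f g %.1f j %s"%(s["time_s"],np.round(s["tcp_pos"],1),np.degrees(np.arctan2(X[1],X[0])),np.round(R.as_matrix()[:,2],3),np.round(s["contact_force"],1),s["width"],s["grasp_force"],np.round(s["joints"],2)))
    return s["tcp_pos"],R
E
python3 - <<'E'
from h import *
p,R=st()
rows(p,R,[(600,-100,440,80),(600,180,430,110),(500,310,320,144)])
E
```

```text
t 1.35 p [ 549.6 -224.4  435.8] head 72.6 z [-0.001  0.    -1.   ] F [-0.4  0.1  0. ] w 56.5 g 0.0 j [-0.58  0.03  1.39  0.    1.73 -0.27]
[-0.04, -0.02, -7.43, 13.38, 1.08, -0.42]
[-0.03, -0.03, -37.43, 40.09, -7.31, 0.59]
[-0.02, -0.04, -71.43, 49.5, -20.74, 11.6]
```

Request:
play_rows(increments=[[[0,0,-7.4,13.4,1.1,-0.4,60],[0,0,-7.4,13.4,1.1,-0.4,60],[0,0,-37.4,40.1,-7.3,0.6,60],[0,0,-37.4,40.1,-7.3,0.6,60],[0,0,-37.4,40.1,-7.3,0.6,60],[0,0,-37.4,40.1,-7.3,0.6,60],[0,0,-71.4,49.5,-20.7,11.6,60],[0,0,-71.4,49.5,-20.7,11.6,60],[0,0,-71.4,49.5,-20.7,11.6,60],[0,0,-71.4,49.5,-20.7,11.6,60]]])

```text
time_s: 2.6
tcp_pos: [501.0, 309.8, 317.8]
tool_rot: [-0.001, 0.31, 0.951, -0.001]
contact_force: [0.3, 0.6, 1.3]
width: 56.4
grasp_force: 0.0
```

```bash
python3 - <<'E'
from h import *
import pickle
p,R=st(); s=observe(); cv2.imwrite("pics/w1.png",imaging.read_camera("wrist")); pickle.dump(cam("wrist",s),open("w1.pkl","wb"))
E
```

```text
t 2.60 p [501.  309.8 317.8] head 143.8 z [-0.003 -0.001 -1.   ] F [0.3 0.6 1.3] w 56.4 g 0.0 j [ 0.36  0.03  1.59  0.    1.52 -0.58]
```

View pics/w1.png

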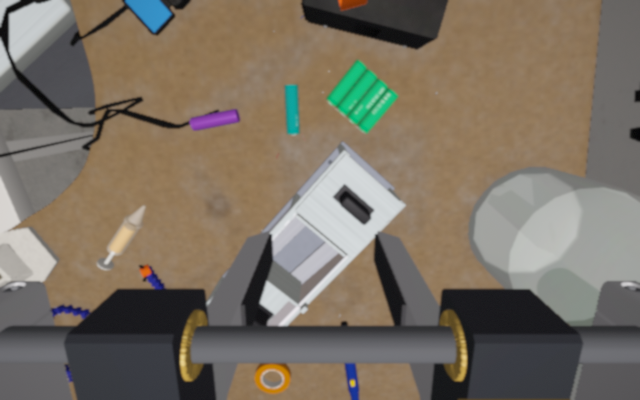

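The wrist view shows the cell at (292,109), upright in the picture, with the green pack at (362,97) and the lid handle at (354,203). Next I'll segment the teal colour and triangulate.

```bash
python3 - <<'E'
from h import *
import pickle
np.set_printoptions(precision=1,suppress=True)
W=pickle.load(open("w1.pkl","rb"));S=cam("scene");T=cam("top")
C={}
for n,c,(x,y) in(("w1",W,(292,109)),("scene0",S,(313,317)),("top0",T,(256,233))):
    im=cv2.imread(f"pics/{n}.png");h=cv2.cvtColor(im,cv2.COLOR_BGR2HSV)
    m=cv2.inRange(h,(80,90,50),(100,255,255)); k,l,stt,ce=cv2.connectedComponentsWithStats(m)
    i=l[y,x]; v=np.argwhere(l==i)[:,::-1].astype(float); mu=v.mean(0); a=np.linalg.svd(v-mu,full_matrices=False)[2][0]; e=(v-mu)@a
    C[n]=mu; A,B=atz(c,mu+a*e.max(),9),atz(c,mu+a*e.min(),9); d=A-B
    print(n,mu,len(v),"ctr@9",atz(c,mu,9)[:2],"dir",np.degrees(np.arctan2(d[1],d[0]))%180,np.linalg.norm(d))
print(tri((W,C["w1"]),(S,C["scene0"]),(T,C["top0"])),tri((W,C["w1"]),(T,C["top0"])))
print("lid",tri((W,(354,201)),(S,(270.3,258.5)),(T,(254.8,187.1))), atz(W,(354,201),122))
E
```

```text
w1 [291.7 108.7] 605 ctr@9 [418.4 314.8] dir 145.17148631599005 63.86997770474054
scene0 [312.6 316.9] 190 ctr@9 [419.8 315.2] dir 145.17306114090653 70.56622940248299
top0 [255.2 232.8] 96 ctr@9 [421.7 315.3] dir 144.52078433561613 62.113876012908214
(array([419.8, 315.2,  10.2]), [1.0, 0.2, 0.5]) (array([419.7, 314.9,  18.6]), [0.9, 0.4])
lid (array([547.8, 313.3, 120.4]), [6.0, 1.3, 1.5]) [543.8 319.4 122. ]
```

```bash
python3 - <<'E'
from h import *
p,R=st()
rows(p,R,[(419,315,80,145),(419,315,4,145)])
E
```

```text
t 2.65 p [498.6 311.8 315.5] head 144.0 z [-0.007 -0.    -1.   ] F [-0.9  1.5 -1.7] w 56.1 g 0.0 j [ 0.37  0.04  1.59  0.    1.52 -0.58]
[-0.27, -0.33, -1.02, 6.5, -4.31, 23.6]
[-0.27, -0.33, -1.02, 6.45, -4.28, 31.2]
```

Request:
play_rows(increments=[[[0,0,-1,6.5,-4.4,14,50],[0,0,-1,6.5,-4.4,24,50],[0,0,-1,6.5,-4.4,24,50],[0,0,-1,6.5,-4.4,24,50],[0,0,-1,6.5,-4.4,24,50],[0,0,-1,6.5,-4.4,24,50],[0,0,-1,6.5,-4.4,24,50]]])

```text
time_s: 3.52
tcp_pos: [427.7, 312.2, 83.6]
tool_rot: [0.002, 0.304, 0.953, 0.002]
contact_force: [0.6, 0.0, 1.0]
width: 46.8
grasp_force: 0.0
```

```bash
python3 - <<'E'
from h import *
p,R=st()
rows(p,R,[(419,315,4,145)])
s=observe();W=cam("wrist",s);im=imaging.read_camera("wrist")
h=cv2.cvtColor(im,cv2.COLOR_BGR2HSV);m=cv2.inRange(h,(80,90,50),(100,255,255))
k,l,stt,ce=cv2.connectedComponentsWithStats(m);i=1+stt[1:,4].argmax();v=np.argwhere(l==i)[:,::-1].astype(float);mu=v.mean(0); a=np.linalg.svd(v-mu,full_matrices=False)[2][0]; e=(v-mu)@a
A,B=atz(W,mu+a*e.max(),10),atz(W,mu+a*e.min(),10);d=A-B
print(stt[i],mu,atz(W,mu,10),np.degrees(np.arctan2(d[1],d[0]))%180,np.linalg.norm(d))
E
```

```text
t 3.52 p [427.7 312.2  83.6] head 144.6 z [ 0.006  0.002 -1.   ] F [0.6 0.  1. ] w 46.8 g 0.0 j [ 0.42  0.11  1.95 -0.    1.07 -0.54]
[0.29, 0.18, -0.4, 0.9, -0.32, 7.95]
[ 308  154   24   87 1954] [320.00460594 196.33162743] [418.42713572 314.85622336  10.        ] 145.14525293828257 67.45059461612304
```

Request:
play_rows(increments=[[[0,0,-0.4,0.9,-0.3,4,50],[0,0,-0.4,0.9,-0.3,6.5,50],[0,0,-0.4,0.9,-0.3,7.7,50],[0,0,-0.4,0.9,-0.3,7.7,50],[0,0,-0.4,0.9,-0.3,7.7,50]]])

```text
time_s: 4.2
tcp_pos: [417.1, 314.6, 4.7]
tool_rot: [0.001, 0.301, 0.954, 0.001]
contact_force: [-0.2, -0.0, 1.1]
width: 47.4
grasp_force: 0.0
```

```bash
python3 - <<'E'
from h import *
p,R=st()
E
```

```text
t 4.20 p [417.1 314.6   4.7] head 145.0 z [ 0.003  0.001 -1.   ] F [-0.2 -0.   1.1] w 47.4 g 0.0 j [ 0.43  0.23  1.99 -0.    0.92 -0.53]
```

Close on the cell, then lift.

Request:
play_rows(increments=[[[0,0,0,0,0,0,8],[0,0,0,0,0,0,8],[0,0,0,0,0,0,8],[0,0,0,0,0,0,8],[0,0,0,0,0,0,8],[0,0,0,0,0,-4,8],[0,0,0,0,0,-9,8],[0,0,0,0,0,-15,8],[0,0,0,0,0,-19,8],[0,0,0,0,0,-19,8]]], force=15)

```text
time_s: 5.45
tcp_pos: [417.7, 315.0, 197.0]
tool_rot: [0.003, 0.3, 0.954, 0.003]
contact_force: [-0.1, -0.4, -0.9]
width: 17.7
grasp_force: 15.0
```

```bash
python3 - <<'E'
from h import *
p,R=st()
rows(p,R,[(480,310,215,155),(545,240,215,192)])
E
```

```text
t 5.45 p [417.7 315.  197. ] head 145.0 z [ 0.007  0.003 -1.   ] F [-0.1 -0.4 -0.9] w 17.7 g 15.0 j [ 0.43 -0.05  1.89  0.    1.29 -0.53]
[0.35, 0.25, -9.97, -5.4, 3.17, -1.76]
[0.26, 0.35, -46.97, -14.73, 1.16, -1.74]
```

Request:
play_rows(increments=[[[0,0,-10,-5.4,3.2,-5,8],[0,0,-20,-10,2.5,-5,8],[0,0,-30,-13,1.5,-5,8],[0,0,-40,-15,1.2,-5,8],[0,0,-47,-15,1.2,-5,8],[0,0,-47,-15,1.2,-5,8],[0,0,-47,-15,1.2,-5,8],[0,0,-47,-15,1.2,-5,8]]])

```text
time_s: 6.45
tcp_pos: [545.2, 238.1, 242.8]
tool_rot: [-0.0, -0.105, 0.995, -0.0]
contact_force: [0.3, 0.4, -0.9]
width: 17.3
grasp_force: 15.0
```

```bash
python3 - <<'E'
from h import *
import pickle
p,R=st(); s=observe(); im=imaging.read_camera("wrist");cv2.imwrite("pics/w2.png",im); pickle.dump(cam("wrist",s),open("w2.pkl","wb")); print(s["joint_velocities"])
cv2.imwrite("pics/w2v.png",cv2.resize(im,None,fx=1.25,fy=1.25))
E
```

```text
t 6.45 p [545.2 238.1 242.8] head -168.0 z [-0.001 -0.    -1.   ] F [ 0.3  0.4 -0.9] w 17.3 g 15.0 j [ 0.22  0.09  1.67 -0.    1.39 -1.56]
[-0.00224786 -0.00398179 -0.0048743  -0.00135764  0.00090726 -0.00769293]
```

View pics/w2v.png

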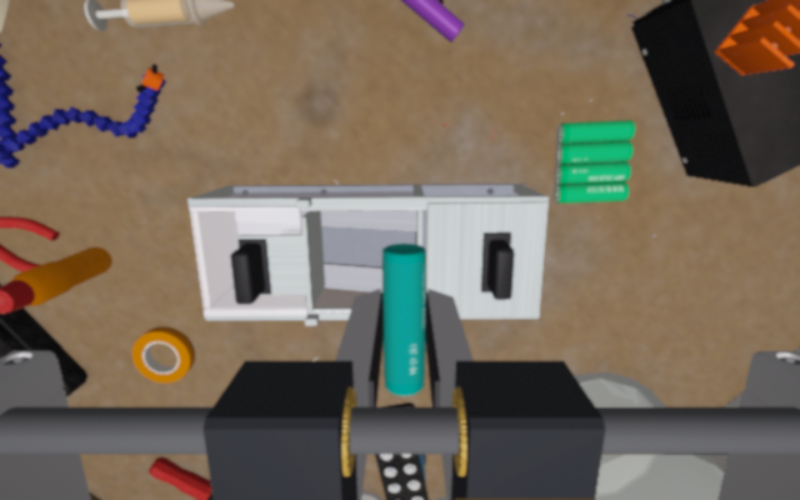

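The view (in 1.25x pixels) shows the chamber opening from x=318 to 425. The gate handle top is at about (243,276) and the lid handle top at about (503,270). The rim corners are (190,201), (206,320), (548,198) and (540,317). The cell is held at (404,320).

```bash
python3 - <<'E'
from h import *
import pickle
np.set_printoptions(precision=1,suppress=True)
W=pickle.load(open("w2.pkl","rb"));S=cam("scene");T=cam("top")
f=lambda a,b:(a/1.25,b/1.25)
g,l=atz(W,f(243,276),128),atz(W,f(503,270),122)
print("gate",g,"lid",l)
for n,p,z in [("farR",(190,201),84),("farL",(206,320),84),("nearR",(548,198),84),("nearL",(540,317),84)]:print(n,atz(W,f(*p),z))
print(tri((W,f(243,276)),(S,(309.2,203)),(T,(314.3,174.8))),tri((W,f(503,270)),(S,(270.3,258.5)),(T,(254.8,187.1))))
c=atz(W,f(404,320),252);print("cell seen",c)
E
```

```text
gate [592.2 129.7 128. ] lid [550.7 312.2 122. ]
farR [557.4  68.4  84. ]
farL [656.6  89.8  84. ]
nearR [496.6 342.3  84. ]
nearL [595.  365.6  84. ]
(array([592.1, 128.4, 125. ]), [1.5, 0.1, 0.5]) (array([550. , 310.9, 121.5]), [1.8, 0.2, 0.7])
cell seen [545.4 237.4 252. ]
```

```bash
python3 - <<'E'
from h import *
p,R=st()
rows(p,R,[(575.5,212,130,192.7),(575.5,212,75,192.7),(575.5,212,53,192.7)])
E
```

```text
t 6.50 p [545.3 238.1 243. ] head -168.0 z [-0. -0. -1.] F [ 1.3  0.2 -0.5] w 17.4 g 15.0 j [ 0.22  0.09  1.67  0.    1.39 -1.56]
[0.0, -0.02, -0.69, -2.42, -3.18, 11.3]
[0.0, -0.02, -0.69, -2.42, -3.18, 16.8]
[0.0, -0.02, -0.69, -2.42, -3.18, 19.0]
```

Request:
play_rows(increments=[[[0,0,-0.7,-2.4,-3.2,3,8],[0,0,-0.7,-2.4,-3.2,8,8],[0,0,-0.7,-2.4,-3.2,12,8],[0,0,-0.7,-2.4,-3.2,15,8],[0,0,-0.7,-2.4,-3.2,16.8,8],[0,0,-0.7,-2.4,-3.2,16.8,8],[0,0,-0.7,-2.4,-3.2,16.8,8]]])

```text
time_s: 7.38
tcp_pos: [576.8, 211.9, 76.9]
tool_rot: [0.001, -0.111, 0.994, 0.0]
contact_force: [-0.5, 0.5, -0.9]
width: 17.5
grasp_force: 15.0
```

```bash
python3 - <<'E'
from h import *
p,R=st()
rows(p,R,[(575.5,212,50,192.7)])
im=imaging.read_camera("wrist");cv2.imwrite("pics/w3.png",im)
E
```

```text
t 7.38 p [576.8 211.9  76.9] head -167.3 z [ 0.003  0.    -1.   ] F [-0.5  0.5 -0.9] w 17.5 g 15.0 j [ 0.17  0.31  1.74 -0.    1.1  -1.63]
[-0.01, 0.15, 0.03, 0.13, 0.04, 2.69]
```

View pics/w3.png

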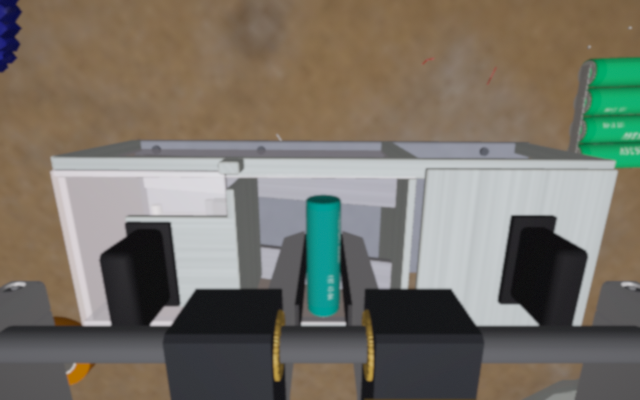

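The cell is centred along the chamber, at column 323 between 240 and 413. I'll check the across position numerically.

```bash
python3 - <<'E'
from h import *
s=observe();W=cam("wrist",s);u=np.array([.2198,-.9755]);v=np.array([.9755,.2198]);o=np.array([585.5,168])
def hx(p,z):
    q=atz(W,p,z)[:2]-o; return np.round([q@u,q@v],1)
for n,p,z in [("rim outer",(323,160),84),("rim inner",(323,175),84),("cell end",(323,200),86),("cell end2",(323,315),86),("lid edge",(425,200),88),("chamber right wall",(413,200),84),("lid handle",(563,265),122),("gate handle",(122,270),128),("nearR corner",(615,165),84)]: print(n,hx(p,z))
for n in [(323,160)]: pass
q=s["tcp_pos"][:2]-o;print("tcp",q@u,q@v)
# left-hand (hatch +y) outer rim earlier
E
```

```text
rim outer [-43.8 -49.7]
rim inner [-43.8 -42.1]
cell end [-43.8 -29.5]
cell end2 [-43.9  37.6]
lid edge [-95.1 -30.2]
chamber right wall [-90.2 -29. ]
lid handle [-145.5  -11.3]
gate handle [ 37.8 -11.9]
nearR corner [-190.   -47.4]
tcp -44.692512207606214 1.3308023507584998
```

Request:
play_rows(increments=[[[0,0,0,0.3,0,1.0,8],[0,0,0,0.3,0,1.8,8],[0,0,0,0.3,0,2.3,8],[0,0,0,0.3,0,2.4,8],[0,0,0,0.3,0,2.4,8],[0,0,0,0.3,0,2.4,8]]])

```text
time_s: 8.18
tcp_pos: [573.0, 211.0, 51.6]
tool_rot: [0.0, -0.111, 0.994, 0.0]
contact_force: [0.2, 0.4, -0.2]
width: 17.7
grasp_force: 15.0
```

```bash
python3 - <<'E'
from h import *
p,R=st();p,R=st()
imaging.read_camera("wrist");st()
E
```

```text
t 8.18 p [573.  211.   51.6] head -167.3 z [ 0.001  0.    -1.   ] F [ 0.2  0.4 -0.2] w 17.7 g 15.0 j [ 0.17  0.33  1.75 -0.    1.05 -1.63]
t 8.18 p [573.  211.   51.6] head -167.3 z [ 0.001  0.    -1.   ] F [ 0.2  0.4 -0.2] w 17.7 g 15.0 j [ 0.17  0.33  1.75 -0.    1.05 -1.63]
t 8.22 p [573.  211.   51.5] head -167.3 z [ 0.001  0.    -1.   ] F [-0.3  0.1 -0.6] w 17.5 g 15.0 j [ 0.17  0.34  1.75 -0.    1.05 -1.63]
```

Request:
play_rows(increments=[[[0,0,0,0,0,0.1,8],[0,0,0,0,0,0.15,8],[0,0,0,0,0,0.15,8]]])

```text
time_s: 8.6
tcp_pos: [572.7, 210.9, 49.7]
tool_rot: [-0.0, -0.111, 0.994, -0.0]
contact_force: [-0.6, 0.6, 0.0]
width: 18.1
grasp_force: 15.0
```

Request:
play_rows(increments=[[[0,0,0,0,0,0,20],[0,0,0,0,0,0,26],[0,0,0,0,0,0,32],[0,0,0,0,0,0,38],[0,0,0,0,0,0,38],[0,0,0,0,0,-1,38],[0,0,0,0,0,-3,38],[0,0,0,0,0,-6,38],[0,0,0,0,0,-10,38],[0,0,0,0,0,-11,38]]])

```text
time_s: 9.85
tcp_pos: [575.0, 211.4, 164.5]
tool_rot: [0.004, -0.111, 0.994, 0.0]
contact_force: [0.7, 1.0, -0.6]
width: 35.8
grasp_force: 0.0
```

```bash
python3 - <<'E'
from h import *
p,R=st()
im=imaging.read_camera("wrist");cv2.imwrite("pics/w4.png",im)
E
```

```text
t 9.85 p [575.  211.4 164.5] head -167.3 z [ 0.007  0.001 -1.   ] F [ 0.7  1.  -0.6] w 35.8 g 0.0 j [ 0.17  0.19  1.7  -0.    1.24 -1.63]
```

View pics/w4.png

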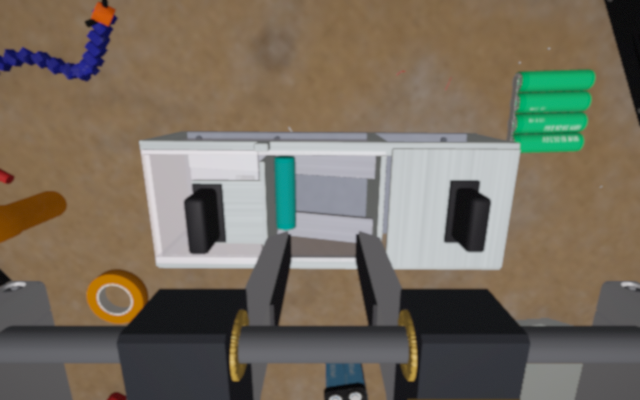

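```bash
python3 - <<'E'
from h import *
s=observe();W=cam("wrist",s);u=np.array([.2198,-.9755]);v=np.array([.9755,.2198]);o=np.array([585.5,168])
for n,p,z in [("c1",(286,157),46),("c2",(286,228),46),("lid",(473,220),122),("gate",(200,220),128)]:
    q=atz(W,p,z)[:2];print(n,q,(q-o)@u,(q-o)@v)
p,R=st()
rows(p,R,[(551,312,150,192.7),(551,312,102,192.7)])
E
```

```text
c1 [550.03511124 172.27537694] -11.965812757402064 -33.656271137064515
c2 [613.80914696 184.78406282] -10.150502774400024 31.304709868330605
lid [550.387427   308.30477554] -144.58505208419626 -3.4133253002492268
gate [588.38780014 131.10490825] 36.625900475449086 -5.292492132811375
t 9.90 p [574.6 211.3 163.9] head -167.3 z [ 0.006  0.001 -1.   ] F [ 1.1  0.2 -0.1] w 35.6 g 0.0 j [ 0.17  0.19  1.7   0.    1.24 -1.63]
[-0.02, 0.36, 0.03, 0.1, 10.34, 1.38]
[-0.02, 0.36, 0.03, 0.13, 10.34, 6.18]
```

Request:
play_rows(increments=[[[0,0.3,0,0,5,0.5,45],[0,0.3,0,0,10.2,1,45],[0,0.3,0,0,10.2,1,45],[0,0.3,0,0,10.2,4,45],[0,0.3,0,0,10.2,6.2,45],[0,0.3,0,0,10.2,6.2,45],[0,0.3,0,0,10.2,6.2,0],[0,0.3,0,0,10.2,6.2,0],[0,0.3,0,0,10.2,6.2,0],[0,0.3,0,0,10.2,6.2,0]]], force=10)

```text
time_s: 11.15
tcp_pos: [550.9, 310.8, 98.8]
tool_rot: [-0.002, -0.111, 0.994, 0.0]
contact_force: [-0.0, 0.7, 2.3]
width: 14.0
grasp_force: 10.0
```

```bash
python3 - <<'E'
from h import *
p,R=st()
u=np.array([.2198,-.9755]);q=p[:2]+92*u
rows(p,R,[(q[0],q[1],p[2],192.7)])
E
```

```text
t 11.15 p [550.9 310.8  98.8] head -167.3 z [-0.003 -0.    -1.   ] F [-0.   0.7  2.3] w 14.0 g 10.0 j [ 0.33  0.32  1.67  0.    1.15 -1.46]
[0.03, -0.19, 0.01, 0.0, -9.2, -0.0]
```

Handle gripped. Now slide the lid shut.

Request:
play_rows(increments=[[[0,0,0,0,-2,0,0],[0,0,0,0,-4,0,0],[0,0,0,0,-6,0,0],[0,0,0,0,-7.5,0,0],[0,0,0,0,-8.5,0,0],[0,0,0,0,-9.0,0,0],[0,0,0,0,-9.2,0,0],[0,0,0,0,-9.4,0,0],[0,0,0,0,-9.4,0,0]]])

```text
time_s: 12.28
tcp_pos: [570.7, 220.8, 98.8]
tool_rot: [-0.002, -0.11, 0.994, 0.003]
contact_force: [-4.0, 12.3, 5.1]
width: 14.1
grasp_force: 10.0
```

```bash
python3 - <<'E'
from h import *
p,R=st();d=p[:2]-np.array([585.5,168]);print(d@[.2198,-.9755],d@[.9755,.2198])
E
```

```text
t 12.28 p [570.7 220.8  98.8] head -167.4 z [-0.005  0.005 -1.   ] F [-4.  12.3  5.1] w 14.1 g 10.0 j [ 0.18  0.27  1.73  0.01  1.14 -1.61]
-54.7536741707338 -2.8351892667283263
```

Request:
play_rows(increments=[[[0,0,0,0,0.2,0,45],[0,0,0,0,0.2,0,45],[0,0,0,0,0.2,0,45],[0,0,0,0,0.2,-4,45],[0,0,10,0,3,-8,45],[0,0,20,0,6,-8,45],[0,0,30,0,6,-8,45],[0,0,40,0,6,-8,45],[0,0,50,0,6,-8,45],[0,0,60,0,6,-8,45]]])

```text
time_s: 13.52
tcp_pos: [558.1, 276.8, 177.4]
tool_rot: [-0.002, 0.404, 0.915, -0.002]
contact_force: [-0.5, 0.2, -0.1]
width: 42.1
grasp_force: 0.0
```

Request:
play_rows(increments=[[[0,0,10,0,0,0,45],[0,0,20,0,0,0,45],[0,0,30,0,0,0,45],[0,0,40,0,0,0,45],[0,0,50,0,0,0,45],[0,0,60,0,0,0,45],[0,0,70,0,0,0,45],[0,0,80,0,0,0,45],[0,0,90,0,0,0,45],[0,0,100,0,0,0,45]]])

```text
time_s: 14.78
tcp_pos: [558.2, 276.8, 177.4]
tool_rot: [0.0, 0.96, 0.279, -0.003]
contact_force: [-0.6, -0.6, -0.4]
width: 42.6
grasp_force: 0.0
```

```bash
python3 - <<'E'
from h import *
p,R=st()
print(Rt(12.7,15).as_matrix()[:,2],Rt(12.7,15).as_matrix()[:,1])
im=imaging.read_camera("scene");cv2.imwrite("pics/s5.png",cv2.resize(im[100:350,200:600],None,fx=2,fy=2))
E
```

```text
t 14.78 p [558.2 276.8 177.4] head 32.4 z [-0.006 -0.002 -1.   ] F [-0.6 -0.6 -0.4] w 42.6 g 0.0 j [ 0.28  0.21  1.65 -0.    1.29  1.28]
[ 0.25248692  0.05690038 -0.96592583] [ 2.19846204e-01 -9.75534544e-01  1.73472348e-17]
```

View pics/s5.png

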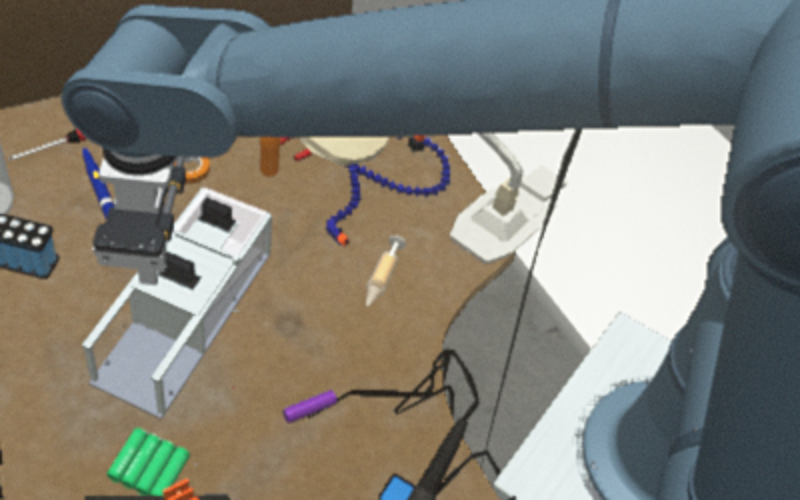

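```bash
python3 - <<'E'
from h import *
S=cam("scene")
for z in (177,300,400,450,500,550,600): 
    a=proj(S,np.array([558.,277,z])); b=proj(S,np.array([478.6,46.5,z])); print(z,((a-[200,100])*2).round(),((b-[200,100])*2).round())
# 2R planar fit: wrist radius/height from logged joints: r=a+L1 sin j2+L2 sin(j2+j3), z=d+L1 cos j2+L2 cos(j2+j3)
D=[((206.1,-615.8,204.4),.2458,1.559),((549.6,-224.4,435.8),.03,1.39),((417.1,314.6,4.7),.23,1.99),((417.7,315,197),-.05,1.89),((545.2,238.1,242.8),.09,1.67),((573,211,51.6),.33,1.75),((570.7,220.8,98.8),.27,1.73),((550.9,310.8,98.8),.32,1.67)]
A=[];b=[]
for p,q,k in D:
    A.append([1,0,np.sin(q),np.sin(q+k)]);b.append(np.hypot(*p[:2])); A.append([0,1,np.cos(q),np.cos(q+k)]);b.append(p[2])
x,r,_,_=np.linalg.lstsq(np.array(A),np.array(b),rcond=None);print(x,r)
E
```

```text
177 [153. 265.] [333. 185.]
300 [146. 192.] [340. 110.]
400 [138. 122.] [347.  41.]
450 [134.  83.] [351.   2.]
500 [130.  41.] [355. -40.]
550 [125.  -5.] [360. -85.]
600 [120. -55.] [ 364. -133.]
[4.26880285e-01 6.91392966e+00 3.43995555e+02 5.72651732e+02] [759.85184243]
```

```bash
python3 - <<'E'
from h import *
p,R=st()
print(Rt(102.7,-30).as_matrix().round(2))
rows(p,R,[(558,277,230,102.7,0),(560,260,240,102.7,-30),(583.7,164,176,102.7,-30)])
E
```

```text
t 14.82 p [558.2 276.8 177.4] head 32.2 z [-0.006 -0.002 -1.   ] F [-0.3 -0.6  0.1] w 41.6 g 0.0 j [ 0.28  0.21  1.65 -0.    1.29  1.29]
[[-0.19  0.98  0.11]
 [ 0.84  0.22 -0.49]
 [-0.5  -0.   -0.87]]
[-0.28, 0.23, -70.53, -0.03, -0.03, -5.26]
[-18.71, -25.85, -68.74, -0.78, 1.51, -6.26]
[-18.71, -25.85, -68.74, -3.84, 10.91, 0.14]
```

Request:
play_rows(increments=[[[0,0,-10,0,0,-3,75],[0,0,-20,0,0,-5,75],[0,0,-30,0,0,-5.3,75],[0,0,-40,0,0,-5.3,75],[0,0,-50,0,0,-5.3,75],[0,0,-60,0,0,-5.3,75],[0,0,-70.3,0,0,-5.3,75],[-18.7,-25.8,-68.7,-0.8,1.5,-6.3,75],[-18.7,-25.8,-68.7,-0.8,1.5,-6.3,75],[-18.7,-25.8,-68.7,-0.8,1.5,-6.3,75]]])

```text
time_s: 16.08
tcp_pos: [560.1, 260.6, 241.4]
tool_rot: [0.205, 0.599, 0.757, -0.161]
contact_force: [0.1, -0.5, -0.7]
width: 70.8
grasp_force: 0.0
```

```bash
python3 - <<'E'
from h import *
p,R=st()
rows(p,R,[(560,260,240,102.7,-30),(583.7,164,176,102.7,-30),(592.5,125,107,102.7,-30)])
E
```

```text
t 16.07 p [560.1 260.6 241.4] head 103.3 z [ 0.117 -0.489 -0.864] F [ 0.1 -0.5 -0.7] w 70.8 g 0.0 j [ 0.47  0.27  1.53 -0.51  1.49  0.32]
[0.39, 0.21, 0.53, 0.03, -0.03, 0.15]
[0.39, 0.21, 0.53, -5.3, 0.05, 10.65]
[0.39, 0.21, 0.53, -5.28, 0.0, 18.63]
```

Orientation reached. Move to the pre-grasp pose and look.

Request:
play_rows(increments=[[[0.4,0.2,0.5,-2,0,4,75],[0.4,0.2,0.5,-4,0,8,75],[0.4,0.2,0.5,-5.3,0,10.6,75],[0.4,0.2,0.5,-5.3,0,10.6,75],[0.4,0.2,0.5,-5.3,0,10.6,75]]])

```text
time_s: 16.7
tcp_pos: [582.9, 164.9, 176.1]
tool_rot: [0.2, 0.604, 0.755, -0.16]
contact_force: [0.1, 0.2, -0.3]
width: 70.6
grasp_force: 0.0
```

```bash
python3 - <<'E'
from h import *
p,R=st()
rows(p,R,[(592.5,125,107,102.7,-30)])
a=imaging.read_camera("wrist");b=imaging.read_camera("scene")
c=np.zeros((600,800,3),np.uint8);c[:350,:560]=cv2.resize(a,(560,350));c[350:,:400]=cv2.resize(b[90:290,200:520],(400,250));cv2.imwrite("pics/c6.png",c)
E
```

```text
t 16.70 p [582.9 164.9 176.1] head 102.6 z [ 0.109 -0.484 -0.869] F [ 0.1  0.2 -0.3] w 70.6 g 0.0 j [ 0.32  0.26  1.66 -0.54  1.31  0.26]
[-0.02, -0.29, -0.06, -0.13, 0.06, 8.04]
```

View pics/c6.png

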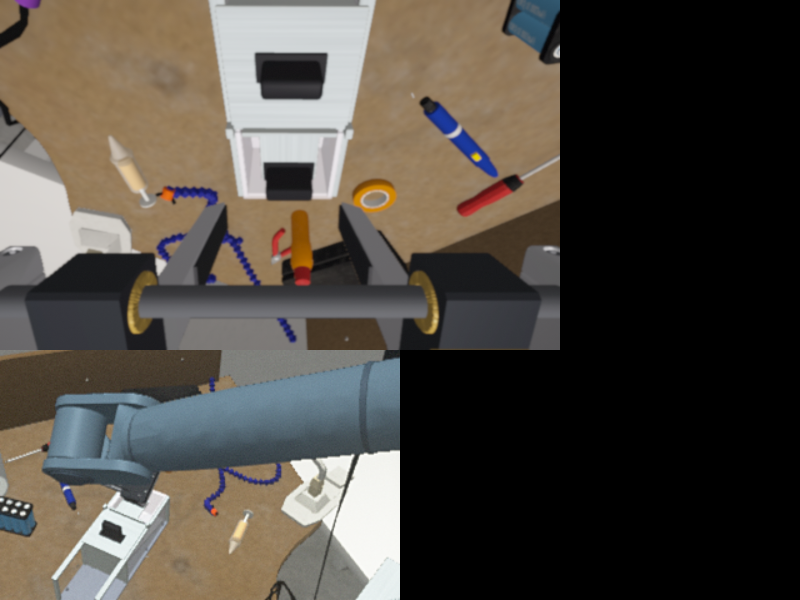

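The gate handle is centred between the fingers and clear of the lens. Descend.

Request:
play_rows(increments=[[[0,-0.3,0,-0.1,0.1,3,75],[0,-0.3,0,-0.1,0.1,5,75],[0,-0.3,0,-0.1,0.1,6.5,75],[0,-0.3,0,-0.1,0.1,7.5,75],[0,-0.3,0,-0.1,0.1,8,75],[0,-0.3,0,-0.1,0.1,8,75]]])

```text
time_s: 17.55
tcp_pos: [592.4, 124.9, 106.4]
tool_rot: [0.202, 0.604, 0.754, -0.162]
contact_force: [-0.2, -0.1, 0.1]
width: 70.4
grasp_force: 0.0
```

Request:
play_rows(increments=[[[0,0,0,0,0,0,20],[0,0,0,0,0,0,20],[0,0,0,0,0,0,20],[0,0,0,0,0,0,20],[0,0,0,0,0,0,20]]], force=35)

```text
time_s: 18.18
tcp_pos: [596.8, 126.0, 108.2]
tool_rot: [0.205, 0.603, 0.754, -0.157]
contact_force: [13.2, 1.7, -3.6]
width: 39.9
grasp_force: 35.0
```

```bash
python3 - <<'E'
from h import *
p,R=st()
for dz in(10,20,30,37): print((R.inv().apply([0,0,dz/10])).round(2))
E
```

```text
t 18.18 p [596.8 126.  108.2] head 102.5 z [ 0.12  -0.485 -0.866] F [13.2  1.7 -3.6] w 39.9 g 35.0 j [ 0.25  0.33  1.72 -0.57  1.17  0.28]
[-0.5   0.01 -0.87]
[-1.    0.02 -1.73]
[-1.5   0.03 -2.6 ]
[-1.85  0.04 -3.2 ]
```

Request:
play_rows(increments=[[[0,0,0,0,0.4,0,20],[0,0,0,-0.5,0.4,-0.87,20],[0,0,0,-1.0,0.4,-1.73,20],[0,0,0,-1.5,0.4,-2.6,20],[0,0,0,-1.8,0.4,-3.1,20],[0,0,0,-1.8,0.4,-3.1,20]]])

```text
time_s: 18.92
tcp_pos: [596.9, 125.9, 143.5]
tool_rot: [0.203, 0.604, 0.754, -0.161]
contact_force: [3.0, 1.6, 1.7]
width: 39.7
grasp_force: 35.0
```

```bash
python3 - <<'E'
from h import *
p,R=st()
E
```

```text
t 18.93 p [596.9 125.9 143.5] head 102.6 z [ 0.11  -0.488 -0.866] F [3.  1.6 1.7] w 39.7 g 35.0 j [ 0.25  0.29  1.7  -0.56  1.23  0.25]
```

Request:
play_rows(increments=[[[0,0,0,0,0,0,20],[0,0,0,0,0,0,20],[0,0,0,0,0,0,20],[0,0,0,0,0,0,20],[0,0,0,0,0,0,20],[0,0,0,0,0,0,20],[0,0,0,0,0,0,20],[0,0,0,0,0,0,20],[0,0,0,0,0,0,20],[0,0,0,0,0,0,20]]])

```text
time_s: 20.18
tcp_pos: [596.9, 126.0, 142.5]
tool_rot: [0.202, 0.604, 0.754, -0.162]
contact_force: [5.5, 2.3, 2.0]
width: 39.5
grasp_force: 35.0
```

```bash
python3 - <<'E'
from h import *
p,R=st()
a=imaging.read_camera("wrist");b=imaging.read_camera("scene");t=imaging.read_camera("top")
c=np.zeros((600,800,3),np.uint8);c[:350,:560]=cv2.resize(a,(560,350));c[350:,:400]=cv2.resize(b[180:305,230:430],(400,250));c[350:,400:]=cv2.resize(t[130:230,220:380],(400,250));cv2.imwrite("pics/c7.png",c)
for n,i in(("w",a),("s",b),("t",t)):
    m=cv2.inRange(cv2.cvtColor(i,cv2.COLOR_BGR2HSV),(80,60,40),(100,255,255));k,l,s,ce=cv2.connectedComponentsWithStats(m);print(n,[(s[j].tolist()) for j in range(1,k) if s[j,4]>15])
E
```

```text
t 20.18 p [596.9 126.  142.5] head 102.6 z [ 0.11  -0.488 -0.866] F [5.5 2.3 2. ] w 39.5 g 35.0 j [ 0.25  0.29  1.7  -0.56  1.23  0.25]
w []
s [[603, 62, 8, 9, 17], [621, 83, 7, 10, 17], [522, 88, 7, 9, 19], [570, 91, 7, 14, 24], [554, 101, 10, 5, 17], [537, 112, 5, 10, 17], [465, 117, 9, 11, 20], [481, 116, 11, 11, 25], [523, 117, 9, 8, 23], [420, 118, 8, 8, 17], [491, 121, 15, 16, 48], [517, 122, 30, 33, 173], [493, 127, 19, 15, 47], [357, 130, 10, 9, 24], [274, 133, 10, 8, 21], [288, 133, 8, 8, 18], [297, 134, 7, 9, 16], [440, 135, 17, 18, 73], [478, 134, 15, 13, 40], [286, 137, 9, 13, 28], [615, 136, 9, 10, 20], [407, 141, 9, 7, 24], [423, 140, 9, 12, 28], [564, 140, 5, 13, 17], [624, 140, 9, 7, 16], [270, 143, 9, 9, 23], [607, 144, 7, 11, 16], [429, 151, 7, 6, 17], [543, 150, 10, 9, 23], [61, 152, 6, 7, 17], [552, 152, 10, 18, 38], [308, 155, 14, 14, 47], [351, 156, 16, 13, 45], [345, 158, 8, 11, 21], [532, 158, 15, 15, 53], [582, 159, 23, 11, 55], [50, 160, 19, 13, 48], [295, 163, 11, 5, 18], [344, 163, 14, 9, 25], [372, 162, 6, 7, 16], [335, 165, 8, 9, 21], [617, 164, 10, 13, 
[... 630 characters left out ...]
[558, 301, 10, 10, 31], [567, 300, 8, 7, 16], [542, 306, 15, 13, 35], [569, 306, 5, 13, 22], [70, 311, 32, 49, 216], [501, 311, 8, 10, 22], [515, 311, 19, 25, 100], [561, 314, 6, 9, 16], [572, 314, 29, 30, 181], [605, 316, 5, 11, 18], [547, 319, 10, 7, 22], [555, 321, 19, 17, 79], [508, 322, 11, 7, 24], [588, 323, 11, 11, 30], [515, 328, 13, 21, 83], [544, 329, 8, 5, 16], [538, 334, 15, 14, 43], [523, 337, 11, 21, 51], [546, 338, 24, 29, 171], [588, 338, 11, 17, 42], [569, 345, 24, 21, 134], [532, 347, 7, 6, 17], [527, 355, 8, 9, 16], [517, 359, 9, 8, 23], [520, 358, 23, 21, 87], [544, 359, 7, 10, 17]]
t [[0, 183, 5, 21, 67], [43, 198, 7, 21, 75], [33, 219, 11, 4, 20], [0, 222, 14, 30, 302]]
```

View pics/c7.png

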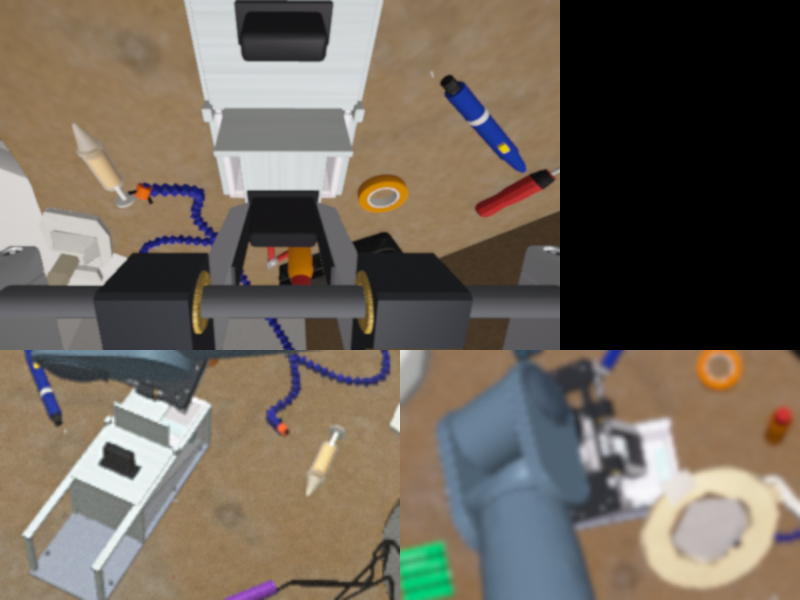

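The gate is up, the lid is shut, and there's a faint teal tint at the store end. Lower the gate.

Request:
play_rows(increments=[[[0,0,0,0.5,0,0.87,20],[0,0,0,1.0,0,1.73,20],[0,0,0,1.5,0,2.6,20],[0,0,0,1.7,0,2.95,20],[0,0,0,1.8,0,3.1,20],[0,0,0,1.9,0,3.25,20],[0,0,0,2.0,0,3.45,20],[0,0,0,2.0,0,3.45,20]]])

```text
time_s: 21.32
tcp_pos: [597.0, 125.8, 106.3]
tool_rot: [0.204, 0.604, 0.753, -0.163]
contact_force: [-4.4, 4.7, 22.3]
width: 39.7
grasp_force: 35.0
```

```bash
python3 - <<'E'
from h import *
p,R=st()
E
```

```text
t 21.32 p [597.  125.8 106.3] head 102.5 z [ 0.11  -0.491 -0.864] F [-4.4  4.7 22.3] w 39.7 g 35.0 j [ 0.25  0.34  1.71 -0.58  1.18  0.28]
```

Firm stop with 22 N upward, so the gate is fully down. Release, retreat along the tool axis, then look.

Request:
play_rows(increments=[[[0,0,0,-0.1,0,-0.2,75],[0,0,0,-0.1,0,-0.2,75],[0,0,0,-0.1,0,-0.2,75],[0,0,0,-0.1,0,-0.2,75],[0,0,0,-0.1,0,-3,75],[0,0,0,-0.1,0,-8,75],[0,0,0,-0.1,0,-14,75],[0,0,0,-0.1,0,-20,75],[0,0,0,4,0,-24,75],[0,0,0,4,0,-24,75]]])

```text
time_s: 22.58
tcp_pos: [562.4, 279.9, 291.6]
tool_rot: [0.203, 0.603, 0.755, -0.16]
contact_force: [-0.1, 0.0, 0.3]
width: 70.5
grasp_force: 0.0
```

```bash
python3 - <<'E'
from h import *
p,R=st()
s=observe();W=cam("wrist",s);a=imaging.read_camera("wrist");b=imaging.read_camera("scene");t=imaging.read_camera("top")
q=proj(W,np.array([600,95,40.]));print(q)
c=np.zeros((600,800,3),np.uint8);c[:350,:560]=cv2.resize(a,(560,350));c[350:,:400]=cv2.resize(b[180:305,230:430],(400,250));c[350:,400:]=cv2.resize(t[130:230,220:380],(400,250));cv2.imwrite("pics/c8.png",c)
E
```

```text
t 22.57 p [562.4 279.9 291.6] head 102.7 z [ 0.112 -0.487 -0.866] F [-0.1  0.   0.3] w 70.5 g 0.0 j [ 0.5   0.27  1.44 -0.5   1.58  0.31]
[320.22758556 184.15958526]
```

View pics/c8.png

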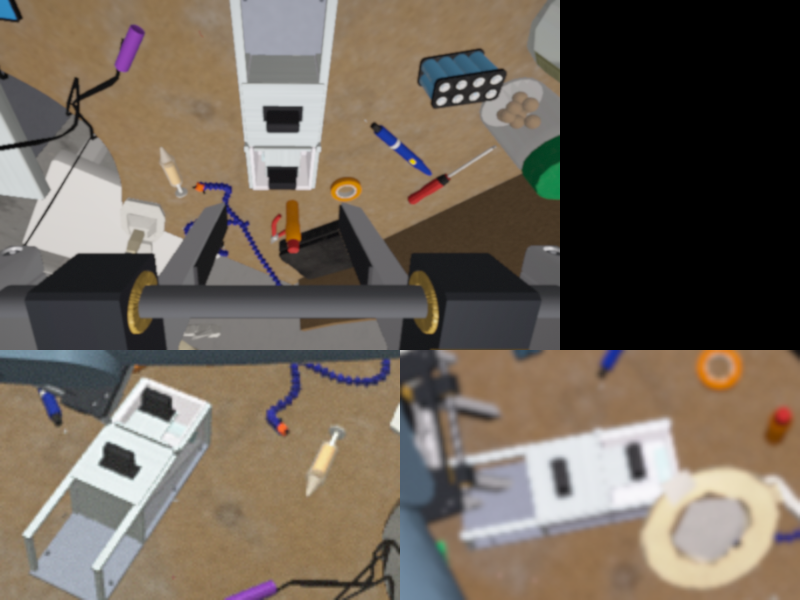

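Both doors are shut. I'll check numerically that the teal tint is at the store end, comparing with the start images.

```bash
python3 - <<'E'
from h import *
o=np.array([585.5,168]);u=np.array([.2198,-.9755]);v=np.array([.9755,.2198])
for n in("top","scene"):
    c=cam(n);a=imaging.read_camera(n).astype(float);b=cv2.imread(f"pics/{n}0.png").astype(float)
    for x,z in((-11,46),(15,34),(30,30),(45,26),(60,26),(70,24),(75,22),(80,21)):
        r=[]
        for y in(-25,-15,0,15,25):
            q=np.r_[o+x*u+y*v,z];i,j=proj(c,q).round().astype(int)
            f=lambda m:m[j-1:j+2,i-1:i+2].mean((0,1))
            A,B=f(a),f(b);r.append((int((A[0]+A[1])/2-A[2]),int((B[0]+B[1])/2-B[2])))
        print(n,x,r)
E
```

```text
top -11 [(5, 4), (5, 8), (5, 11), (5, 9), (5, 5)]
top 15 [(0, 0), (1, 0), (5, 4), (5, 5), (4, 4)]
top 30 [(0, 0), (0, 1), (5, 5), (5, 5), (5, 5)]
top 45 [(0, 0), (0, 0), (1, 1), (0, 0), (0, 0)]
top 60 [(0, 0), (0, 0), (0, 0), (1, 1), (0, 0)]
top 70 [(-4, -5), (1, -2), (9, 0), (9, 0), (7, 0)]
top 75 [(-10, -10), (0, -4), (12, 0), (14, 0), (15, 0)]
top 80 [(-10, -10), (-6, -8), (11, 0), (15, 0), (16, 0)]
scene -11 [(6, 3), (7, 7), (9, 9), (0, 3), (0, 4)]
scene 15 [(9, 7), (7, 2), (7, 2), (7, 1), (8, 1)]
scene 30 [(8, 6), (7, 2), (8, 1), (7, 1), (7, 2)]
scene 45 [(7, 6), (5, 5), (6, 4), (7, 4), (8, 4)]
scene 60 [(7, 7), (2, 1), (1, 0), (7, 7), (8, 7)]
scene 70 [(7, 6), (10, 0), (12, 0), (7, 7), (7, 7)]
scene 75 [(8, 6), (13, 0), (16, 0), (8, 8), (7, 7)]
scene 80 [(7, 7), (12, -1), (17, -1), (9, 9), (8, 8)]
```

The new teal tint is at hatch x of about 70–80 in both views, so the cell is at the store end. Handing in.

```bash
python3 -c "
from bench import order
print(order.finish_job())"
```

```text
the job is handed in; nothing more can be done
None
```

The job is handed in: the cell shows at the far end of the store in both overhead views, the lid and gate are both shut against their stops, and the arm is clear; the presence lever could not be read directly, and no verdict came back.

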